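Close up the isolation cart

TASK

Close up the top of this isolation cart with your fingertips: push the tipped-out supply bins of the organiser fully home without slamming them, and push the open flap of the wipes canister over and press it fully shut. Do not pick anything up; the canister must stay standing in its place, the shut bins must stay shut, and everything else must be left where it stands.

Things in the scene. Friction and masses are not known exactly. Their poses are not given: they have to be found in the camera images.
- organizer: Grey tip-out bin organiser, screwed down; 435 wide (its y) x 133 deep (its x) x 165 high. Origin: centre of its underside. Its front face looks along its own -x (towards the robot) at x = -66.5, with the four bins side by side on a 105 pitch (y = +-52.5 and +-157.5), in any order. All bins hinge about lines parallel to its y, on the front face 10 above the work surface.
- bin_blue_lip (a point): Outer edge of the blue pull lip of one clear tip-out bin (white box with a blue band inside, blue stripe on the front label), in the middle of its width. Bin 96 wide, front panel 142 high and flat, bin about 99 deep, closed on the front, open on top. The lip is 90 wide, 5 thick, stands 12 proud of the panel, with this point 139.5 above and, when shut, 12 in front of the hinge line. Axes: z up along the front panel, x inwards, y along the hinge.
- bin_blue (a joint): Tip-out angle (rad) of that bin: 0 = fully shut with its front panel flush with the organiser's front and the lip 149.5 above the work surface; grows to a stop at 0.9 as the top tips out towards the robot and down. A stiff hinge: it stays where it is left and takes 1 to 4 N at the lip to move.
- bin_yellow_lip (a point): Outer edge of the blue pull lip of one clear tip-out bin (tape rolls inside, yellow stripe on the label), in the middle of its width. Bin 96 wide, front panel 142 high and flat, bin about 99 deep, closed on the front, open on top. The lip is 90 wide, 5 thick, stands 12 proud of the panel, with this point 139.5 above and, when shut, 12 in front of the hinge line. Axes: z up along the front panel, x inwards, y along the hinge.
- bin_yellow (a joint): Tip-out angle (rad) of that bin: 0 = fully shut with its front panel flush with the organiser's front and the lip 149.5 above the work surface; grows to a stop at 0.9 as the top tips out towards the robot and down. A stiff hinge: it stays where it is left and takes 1 to 4 N at the lip to move.
- bin_green_lip (a point): Outer edge of the blue pull lip of one clear tip-out bin (green-capped sample tubes inside, green stripe on the label), in the middle of its width. Bin 96 wide, front panel 142 high and flat, bin about 99 deep, closed on the front, open on top. The lip is 90 wide, 5 thick, stands 12 proud of the panel, with this point 139.5 above and, when shut, 12 in front of the hinge line. Axes: z up along the front panel, x inwards, y along the hinge.
- bin_green (a joint): Tip-out angle (rad) of that bin: 0 = fully shut with its front panel flush with the organiser's front and the lip 149.5 above the work surface; grows to a stop at 0.9 as the top tips out towards the robot and down. A stiff hinge: it stays where it is left and takes 1 to 4 N at the lip to move.
- bin_red_lip (a point): Outer edge of the blue pull lip of one clear tip-out bin (a brown carton and dressing packs inside, red stripe on the label), in the middle of its width. Bin 96 wide, front panel 142 high and flat, bin about 99 deep, closed on the front, open on top. The lip is 90 wide, 5 thick, stands 12 proud of the panel, with this point 139.5 above and, when shut, 12 in front of the hinge line. Axes: z up along the front panel, x inwards, y along the hinge.
- bin_red (a joint): Tip-out angle (rad) of that bin: 0 = fully shut with its front panel flush with the organiser's front and the lip 149.5 above the work surface; grows to a stop at 0.9 as the top tips out towards the robot and down. A stiff hinge: it stays where it is left and takes 1 to 4 N at the lip to move.
- canister: White wipes canister with purple cap, loose, standing, 0.5 to 0.9 kg; 96 diameter (cap 99), cap top 189 high. Origin: centre of its underside. The flap's hinge lies on its own +x side; shut, the flap lies over the cap towards its -x.
- flap_hinge (a point): Middle of the hinge line of the cap's flap, on the canister, 191 above its underside and 31 along its +x from its centre. Axes as the canister's; the hinge line runs along y.
- flap_tip (a point): Free edge of the cap's flap, top side, middle of its width; 68 from the hinge line. The flap is a plate 46 wide (its last 7 mm, a thumb tab, 20 wide) and 4 thick. This point's x axis runs from the free edge to the hinge; z is the side facing up when shut (the back, facing canister +x, when it stands open).
- cap_flap (a joint): Flap angle (rad): 0 = shut, flat on the cap; about 1.57 = standing upright; grows to a stop at 2.05 as it leans back beyond its hinge. It stays where it is left and takes about 0.5 N near its free edge to move.
- pump_bottle: Clear hand-gel bottle with white pump, 68 diameter, 185 high, loose, origin under its centre; leave alone.
- swab_box: White and blue carton 65 x 110 x 48 high, loose, origin under its centre; leave alone.
- specimen_cup: Specimen cup with orange lid, 68 diameter, 70 high, loose, origin under its centre; leave alone.

How it is judged (in metres and radians):
At the end, for the whole second after the job is handed in: All four bins are within 0.04 rad of fully shut (lip within 6 mm of home), the canister's flap is within 0.08 rad of shut (free edge within 5 mm), and the canister stands upright and still, within 40 mm of where it was (value of joint each of bin_blue, bin_yellow, bin_green, bin_red below 0.04 rad and value of joint cap_flap below 0.08 rad and angle between canister's own z axis and vertical below 0.05 rad and linear speed of canister below 0.02 m/s and distance of canister from where it was at the start of the episode below 0.04 m); the robot touches nothing.
It fails at once if a bin is slammed (faster than 4 rad/s, about 0.55 m/s at the lip) (velocity of joint any of bin_blue, bin_yellow, bin_green, bin_red below -4 rad/s).
It fails at once if a shut bin is tipped open (value of joint any of bin_yellow, bin_green above 0.15 rad).
It fails at once if the canister is lifted, knocked over or shifted more than 40 mm (height (world z) of canister above 0.012 m or angle between canister's own z axis and vertical above 0.3 rad or distance of canister from where it was at the start of the episode above 0.04 m).
It fails at once if the bottle, the carton or the cup is moved more than 30 mm (distance of any of pump_bottle, swab_box, specimen_cup from where it was at the start of the episode above 0.03 m).
It also fails if it takes over 64 s, if anything falls off the work surface, if the arm or the gripper's body presses on something with over 40 N, if the wrist force passes 120 N, or if a joint passes its speed limit or range.

ROBOT

A 7-joint arm with a two-finger parallel gripper is mounted at the origin on the work surface. World frame = base frame: x ahead of the robot, y to its left, z up, the work surface at z = 0. Lengths are in mm, angles in rad, forces in N, time in s.
With the tool pointing down it reaches from about 400 to 875 mm from the base axis. Payload 4.4 kg.
Tool frame: the origin (TCP) lies at the very end of the fingers, on their centre line; the grasp point (between the pads) lies 19 mm behind it; z points along the fingers, y is the direction in which the jaws open and shut (so a half turn about z gives the same grasp; the last joint's range is limited). The gripper opens to 85 mm and grips with 20 to 120 N. Pads are 22 mm wide; open, the fingers measure 114 mm over their backs; the gripper's body (76 mm by 85 mm) begins 54 mm behind the grasp point. The pads swing forward as they close: fully open they stand 13 mm farther back than shut.
Start: joints at [1.048, 0.628, 0.038, 1.517, -0.027, 0.996, -0.02], TCP at [286.729, -583.356, 231.313] pointing down, gripper open.
Joint ranges: [-3.06, 3.06], [-0.37, 2.12], [-1.25, 1.32], [0.18, 2.47], [-1.1, 4.24], [0.23, 1.98], [-2.94, 2.94]. Speed limits (rad/s): [2.57, 2.57, 3.14, 3.14, 3.14, 3.14, 3.14].

INTERFACE

Orientations are given as [roll, pitch, yaw] about the fixed x, y, z axes, in that order (R = Rz(yaw) Ry(pitch) Rx(roll)).
In Python, from cell import ctrl gives the robot as it stands.
- The arm moves only by the shell command python3 -m crank 'ROWS' [OPENING]. ROWS is JSON, a list that holds one entry, the list of rows, each a list of 6 numbers: the shift along the tool's x, y, z in units of 30 mm (1.0 is 30 mm), then the turn, a rotation vector about the tool's x, y, z in units of 6 degrees (1.0 is 6 degrees). In form: [[[tx, ty, tz, rx, ry, rz], ...]]. A call has 1 to 12 rows; each row shifts and turns the pose as measured when the row begins, along the tool's axes as they then stand; what a row does not reach is not made up. A row lasts 1/12 s, in which the tool goes at most 41.7 mm and 7.16 degrees, less where a joint would pass 70% of its speed; a pose out of reach is approached as far as the arm can. A call is refused whole if a number of a shift passes 1 or a number of a turn 1, either way. A call with a gripper value outside its range is refused whole. OPENING is the gripper command: -1 is fully open, 1 is shut, values between are in proportion, set as the call begins (- or left out, the last holds). The fingers move at their own pace and stop on an object; the grip force is fixed at half the most. Time passes only in rows, so rows that do not move let the fingers close. It gives the time, the measured TCP pose, the force and the opening at its end, in the units of the state.
- ctrl.read_state(): the state, without advancing time (a new reading comes with each control period).
- ctrl.get_image(name): name is "scene" or "top" or "wrist"; returns a dict with "color" (400x640x3 uint8, red, green, blue), "depth" (400x640 float32, mm along the optical axis (not along the pixel's ray), 0 where there is no reading), "camera_matrix" (3x3 intrinsics, pixels), "k1" (the pictures are not rectified: a ray, as slopes to the right and down, at radius r is drawn at 1 + k1 r^2 times it, then the intrinsics apply), "R" (3x3) and "t" (3): a world point X has camera coordinates R X + t. Camera axes: x right, y down, z forward; pixel columns grow to the right and rows downward; lengths in mm; the calibration is good to about 2 mm. A picture is of the moment at which its call begins.
- ctrl.finish_job(): hands the job in, once; it reports no verdict.
Trained networks look in a picture, given as the dict that the camera call returned (one of the last four; its "shot" number tells which), for a name from the list of things; names that differ only in an ending like _2 or _b are one class to them, and where a whole thing is asked for, a point or a joint stands for the part that bears it (a point fixed in the world has none). Each returns a list of dicts, best first, with "conf" (0 to 1); they miss things now and then, are a little off and sometimes report something else, mostly with a low value. They report only what shows in the picture. A call takes as long as a camera call.
- ctrl.search_frame(query, picture): "extent" ([centre column, centre row, width, height] in pixels, round what is visible of it).
The state is a dict: "clock": time; "qpos": joint angles; "qd": joint speeds; "tau": joint torques, N m; "eef_pos": TCP position; "tool_rot": TCP orientation; "force": force on the tool from outside, world axes, zero at the start; "torque": the same for the moment, N m; "width": finger opening in mm.
Only numpy, scipy, OpenCV 4.12 (cv2) and the standard library are available. Lean on these libraries where they do the work, as an engineer would, in place of code of your own. Each camera call takes 0.05 s, during which the arm holds its last target. There are 200 camera calls.

## Working session

There is one attempt and no reset: what is moved stays moved. The work goes in short steps, Python scripts to look and compute and a shell command to move; the robot and the scene stay as the last step left them, time stands still between calls to the robot, and variables do not carry over. Pictures are saved under pics/ and viewed, about 8 in all and at most 12, crops included, and the job is handed in when it is done.

```bash
mkdir -p pics
cat > h.py <<'E'
import numpy as np,cv2
from cell import ctrl
from scipy.spatial.transform import Rotation as Ro
def pts(im):
    K=im["camera_matrix"];d=im["depth"];v,u=np.mgrid[:400,:640]
    p=np.stack([(u-K[0][2])/K[0][0],(v-K[1][2])/K[1][1]],-1).astype(float)
    r=np.linalg.norm(p,axis=-1);s=r.copy()
    for _ in range(20): s=r/(1+im["k1"]*s*s)
    p=p/(1+im["k1"]*s*s)[...,None]
    c=np.dstack([p*d[...,None],d])
    return (c-np.array(im["t"]))@np.array(im["R"])
def save(n,im): cv2.imwrite(f"pics/{n}.png",im["color"][...,::-1])
E
python3 - <<'E'
from h import *
s=ctrl.read_state();print({k:np.round(v,3) for k,v in s.items()})
for n in("scene","top"):
    im=ctrl.get_image(n);save(n+"0",im);P=pts(im);np.save(n+"0.npy",P)
    print(n,-np.array(im["R"]).T@im["t"],im["k1"])
    for q in["organizer","bin_blue_lip","bin_red_lip","bin_yellow_lip","bin_green_lip","canister","flap_tip","pump_bottle","swab_box","specimen_cup"]:
        for r in ctrl.search_frame(q,im)[:2]:
            e=r["extent"];print(q,round(r["conf"],2),np.round(e),P[int(e[1]),int(e[0])].round())
E
```

```text
{'clock': np.float64(0.0), 'qpos': array([ 1.048,  0.629,  0.038,  1.518, -0.027,  0.996, -0.02 ]), 'qd': array([-0.   , -0.001,  0.001, -0.   ,  0.   ,  0.   , -0.   ]), 'tau': array([-0.0000e+00, -5.6339e+01,  1.2260e+00, -1.9344e+01,  1.1000e-02,
        1.1000e-02, -0.0000e+00]), 'eef_pos': array([ 286.5  , -582.77 ,  230.392]), 'tool_rot': array([-3.14 , -0.   ,  0.457]), 'force': array([-0.803, -0.06 ,  0.109]), 'torque': array([-0.011,  0.04 ,  0.04 ]), 'width': np.float64(85.449)}
scene [ 853.25119246 -360.00041772 1679.4087294 ] -0.083130035698671
organizer 0.73 [329. 237. 127. 120.] [640. -64. 161.]
bin_blue_lip 0.89 [273. 239.  35.  33.] [ 502. -191.  101.]
bin_red_lip 0.73 [344. 179.  31.  32.] [525. 130. 107.]
bin_green_lip 0.74 [274. 241.  39.  35.] [ 508. -193.   93.]
bin_green_lip 0.45 [324. 210.  11.  10.] [563. -13. 160.]
canister 0.91 [396. 130.  34.  48.] [541. 361. 187.]
canister 0.73 [340. 134.  33.  37.] [378. 267.  51.]
pump_bottle 0.63 [226. 286.  26.  25.] [ 520. -404.  143.]
swab_box 0.89 [342. 134.  35.  29.] [380. 271.  47.]
specimen_cup 0.76 [232. 234.  20.  18.] [ 380. -272.   65.]
specimen_cup 0.29 [346. 180.  33.  34.] [530. 136.  94.]
top [ 350.08357601   15.86860288 1113.084579  ] -0.04276523270174995
organizer 0.63 [331. 167. 168.  65.] [624. -40. 161.]
bin_blue_lip 0.85 [385. 209.  41.  35.] [ 530. -199.   54.]
bin_red_lip 0.79 [269. 203.  42.  31.] [542. 128.  96.]
bin_yellow_lip 0.6 [347. 196.  36.  14.] [549. -81. 150.]
bin_green_lip 0.55 [310. 193.  39.  16.] [555.  18. 152.]
canister 0.6 [165. 209.  63.  53.] [510. 377. 185.]
flap_tip 0.6 [147. 188.  31.  18.] [556. 409. 229.]
pump_bottle 0.77 [467. 214.  47.  28.] [ 499. -400.  141.]
pump_bottle 0.72 [148. 189.  25.  17.] [553. 410. 222.]
swab_box 0.57 [216. 264.  41.  27.] [377. 278.  52.]
specimen_cup 0.58 [413. 259.  23.  22.] [ 383. -265.   68.]
specimen_cup 0.43 [383. 210.  39.  35.] [ 527. -193.   56.]
```

Run:
```python
from h import *
a=cv2.imread("pics/top0.png")[150:300,110:510];b=cv2.imread("pics/scene0.png")[90:320,200:440]
a=cv2.resize(a,None,fx=2,fy=2,interpolation=2);b=cv2.resize(b,None,fx=1.3,fy=1.3,interpolation=2)
c=np.zeros((600,800,3),np.uint8);c[:300,:800]=a;c[300:599,:312]=b[:299];
d=cv2.resize(cv2.imread("pics/top0.png")[165:245,120:220],None,fx=3.7,fy=3.7,interpolation=2);c[303:303+d.shape[0],400:400+d.shape[1]]=d
cv2.imwrite("pics/c1.png",c)
P=np.concatenate([np.load("top0.npy").reshape(-1,3)])
# canister region
def st(m,t): 
    q=P[m];print(t,len(q),q.min(0).round(),q.max(0).round(),np.median(q,0).round()) if len(q) else print(t,0)
x,y,z=P.T
c=(x>420)&(x<640)&(y>290)&(y<480)
for lo,hi in((150,180),(182,196),(196,210),(210,225),(225,240),(240,275)): st(c&(z>lo)&(z<hi),(lo,hi))
for y0 in(-230,-200,-170,-80,0,100,130,160):
    q=P[(abs(y-y0)<4)&(x>380)&(x<620)&(z>20)&(z<200)];q=q[np.argsort(q[:,0])];print(y0,q[:24:1,::2].round().astype(int).tolist())
q=P[(abs(z-163)<6)&(x>500)&(x<800)&(abs(y)<350)];(c,s,a)=cv2.minAreaRect(q[:,:2].astype(np.float32));print(c,s,a)
```

```text
(150, 180) 190 [467. 348. 150.] [565. 446. 180.] [498. 360. 174.]
(182, 196) 1000 [470. 350. 182.] [564. 444. 196.] [514. 395. 188.]
(196, 210) 54 [544. 386. 196.] [558. 428. 210.] [550. 406. 203.]
(210, 225) 58 [548. 387. 210.] [561. 430. 225.] [553. 406. 218.]
(225, 240) 74 [550. 385. 225.] [564. 431. 240.] [557. 408. 231.]
(240, 275) 91 [553. 385. 240.] [569. 431. 258.] [561. 407. 248.]
-230 [[464, 123], [464, 122], [466, 124], [466, 122], [469, 126], [469, 124], [471, 128], [471, 128], [471, 124], [473, 129], [474, 128], [474, 127], [476, 129], [476, 128], [477, 124], [480, 124], [480, 120], [483, 120], [483, 119], [484, 114], [486, 115], [486, 113], [487, 111], [490, 107]]
-200 [[467, 123], [467, 123], [467, 122], [467, 122], [469, 125], [469, 124], [469, 122], [471, 129], [471, 127], [472, 124], [472, 121], [474, 130], [474, 129], [474, 126], [476, 130], [476, 130], [477, 126], [480, 127], [480, 125], [480, 124], [483, 120], [483, 119], [483, 118], [486, 116]]
-170 [[467, 124], [467, 121], [467, 120], [470, 124], [470, 123], [470, 119], [472, 127], [472, 126], [472, 125], [472,
[... 1016 characters left out ...]
123], [514, 116]]
130 [[493, 130], [493, 128], [493, 127], [496, 129], [496, 128], [497, 124], [498, 132], [498, 132], [498, 130], [500, 134], [501, 131], [501, 130], [503, 136], [503, 134], [503, 131], [505, 137], [506, 134], [506, 132], [509, 130], [509, 129], [510, 125], [513, 123], [514, 118], [517, 115]]
160 [[494, 125], [494, 123], [496, 132], [496, 131], [496, 128], [498, 131], [499, 130], [499, 128], [501, 133], [501, 131], [501, 130], [503, 134], [504, 132], [504, 130], [506, 134], [506, 134], [506, 133], [509, 131], [509, 130], [510, 128], [513, 125], [513, 125], [513, 125], [517, 118]]
(621.9280395507812, 47.371673583984375) (184.5189208984375, 619.4197387695312) 4.001513481140137
```

View pics/c1.png

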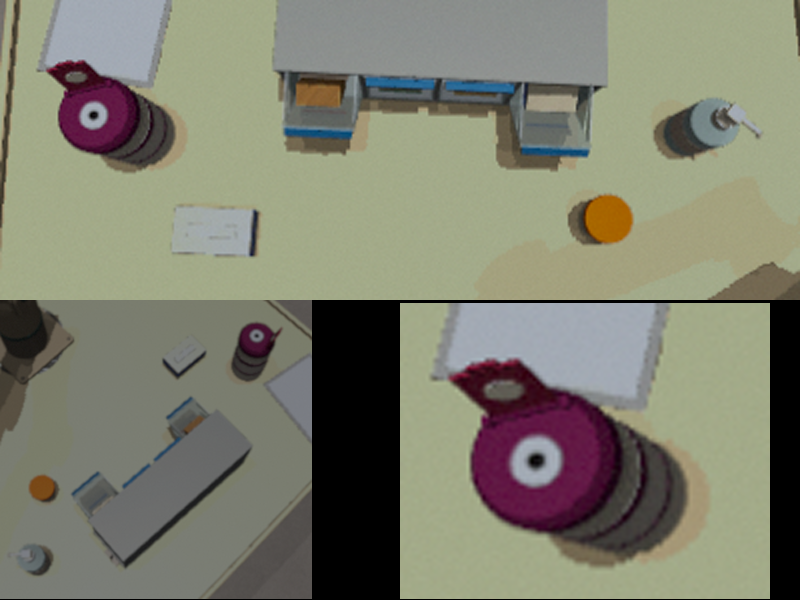

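```bash
python3 -m crank '[[[0,0,0,0,0,1],[0,0,0,0,0,1],[0,0,0,0,0,1],[0,0,0,0,0,1],[0,0,0,0,0,1],[0.3,-1,0,0,0,0],[0.3,-1,0,0,0,0],[0.3,-1,0,0,0,0],[0.3,-1,0,0,0,0],[0.3,-1,0,0,0,0],[0.3,-1,0,0,0,0],[0.3,-1,0,0,0,0]]]' 1
python3 -m crank '[[[0.3,-1,0,0,0,0],[0.3,-1,0,0,0,0],[0.3,-1,0,0,0,0],[0.3,-1,0,0,0,0],[0.3,-1,0,0,0,0]]]'
```

```text
clock: 2.1
eef_pos: [366.9, -381.7, 230.0]
tool_rot: [3.133, 0.0, -0.109]
force: [-0.0, -0.4, 0.0]
width: 0.4
clock: 2.52
eef_pos: [430.5, -230.2, 229.8]
tool_rot: [3.132, -0.003, -0.109]
force: [2.0, -0.5, -0.1]
width: 0.2
```

Run:
```python
from h import *
s=ctrl.read_state();print({k:np.round(s[k],2) for k in("clock","eef_pos","tool_rot","force","width","qpos")})
P=np.load("top0.npy").reshape(-1,3);x,y,z=P.T
for n,lo,hi in(("blue",-300,-130),("red",60,220)):
    q=P[(y>lo)&(y<hi)&(z>115)&(z<140)&(x>450)&(x<525)];print(n,q.min(0).round(),q.max(0).round())
for y0 in(-80,-60,-20,10): print(y0,np.median(P[(abs(y-y0)<6)&(z>30)&(z<100)&(x<580)&(x>540)],0).round(1))
```

```text
{'clock': np.float64(2.52), 'eef_pos': array([ 430.53, -230.2 ,  229.79]), 'tool_rot': array([ 3.13, -0.  , -0.11]), 'force': array([ 1.96, -0.54, -0.14]), 'width': np.float64(0.21), 'qpos': array([ 0.29,  0.4 ,  0.19,  1.97, -0.1 ,  0.77, -1.14])}
blue [ 463. -237.  115.] [ 525. -141.  133.]
red [490.  77. 115.] [524. 174. 138.]
-80 [558.6 -79.8  60.9]
-60 [560.4 -60.   64.4]
-20 [563.  -20.7  62.2]
10 [564.2  10.2  62.9]
```

```bash
python3 -m crank '[[[-0.05,-0.4,0.95,0,0,-0.4],[-0.05,-0.4,0.95,0,0,0],[-0.05,-0.4,0.95,0,0,0],[-0.05,-0.4,0.95,0,0,0],[0.2,0,0.1,0,0,0],[0.3,0,0,0,0,0],[0.3,0,0,0,0,0],[0.3,0,0,0,0,0],[0.3,0,0,0,0,0]]]'
python3 -m crank '[[[0.3,0,0,0,0,0],[0.3,0,0,0,0,0],[0.3,0,0,0,0,0]]]'
```

```text
clock: 3.27
eef_pos: [479.3, -177.3, 115.3]
tool_rot: [3.133, -0.01, -0.052]
force: [-2.2, 1.0, 1.7]
width: 0.3
clock: 3.52
eef_pos: [511.7, -182.5, 120.8]
tool_rot: [3.13, -0.017, -0.056]
force: [-1.2, 0.3, 0.7]
width: -0.1
```

```bash
python3 -m crank '[[[0.25,0,0.1,0,0,0],[0.2,0,0.1,0,0,0],[0.1,0,0,0,0,0]]]'
python3 -m crank '[[[0.15,0,0,0,0,0],[0.15,0,0,0,0,0]]]'
```

```text
clock: 3.77
eef_pos: [532.0, -186.2, 118.6]
tool_rot: [3.128, -0.02, -0.058]
force: [-13.0, 3.2, 1.2]
width: -0.4
clock: 3.93
eef_pos: [531.4, -186.1, 118.0]
tool_rot: [3.132, 0.001, -0.06]
force: [-11.6, 2.1, 9.4]
width: -0.1
```

```bash
python3 -m crank '[[[-0.8,0,0,0,0,0],[-0.8,0,0,0,0,0],[-0.8,0,0,0,0,0],[-0.8,0,0,0,0,0],[0,-0.9,0,0,0,0],[0,-0.9,0,0,0,0],[0,-0.9,0,0,0,0],[0,-0.9,0,0,0,0],[0,-0.9,0,0,0,0],[0,-0.9,0,0,0,0],[0,-0.9,0,0,0,0],[0,-0.9,0,0,0,0]]]'
```

```text
clock: 4.93
eef_pos: [461.6, 27.7, 119.4]
tool_rot: [3.122, -0.028, -0.086]
force: [0.9, 0.4, 0.2]
width: -0.3
```

```bash
python3 -m crank '[[[-0.15,-0.85,0,0,0,0],[-0.15,-0.85,0,0,0,0],[-0.15,-0.85,0,0,0,0],[-0.1,-0.75,0,0,0,-0.3],[0,0,0,0,0,0],[0.3,0,0,0,0,0],[0.3,0,0,0,0,0],[0.3,0,0,0,0,0],[0.3,0,0,0,0,0],[0.3,0,0,0,0,0],[0.3,0,0,0,0,0]]]'
```

```text
clock: 5.85
eef_pos: [519.1, 138.7, 122.9]
tool_rot: [3.128, -0.041, -0.044]
force: [-2.1, 0.9, 1.7]
width: 0.4
```

```bash
python3 -m crank '[[[0.3,0,0.1,0,0,0],[0.25,0,0.1,0,0,0],[0.2,0,0.1,0,0,0],[0.1,0,0,0,0,0]]]'
python3 -m crank '[[[0.15,0,0,0,0,0],[0.15,0,0,0,0,0]]]'
```

```text
clock: 6.18
eef_pos: [550.8, 135.1, 114.4]
tool_rot: [3.128, -0.044, -0.048]
force: [-11.2, 2.4, 4.8]
width: 0.1
clock: 6.35
eef_pos: [550.1, 134.9, 112.9]
tool_rot: [3.127, -0.022, -0.048]
force: [-13.9, 0.6, 17.2]
width: 0.2
```

```bash
python3 -m crank '[[[-0.7,0,-0.2,0,0,0],[-0.7,0,-0.3,0,0,0],[-0.3,0,-1,0,0,-1],[0,0,-1,0,0,-1],[0,0,-1,0,0,-1],[0,0,-1,0,0,0],[0,0,-1,0,0,0],[0,0,-1,0,0,0]]]'
python3 - <<'E'
from h import *
P=np.load("top0.npy").reshape(-1,3);x,y,z=P.T
c=(x>420)&(x<640)&(y>290)&(y<480)
f=P[c&(z>205)&(z<262)];m=f.mean(0);n=np.linalg.svd(f-m)[2][2];n*=np.sign(n[0]);print("flap",m,n,"yaw",np.arctan2(n[1],n[0]),"lean",np.arcsin(-n[2]))
cap=P[c&(z>186)&(z<192)];print(cv2.minEnclosingCircle(cap[:,:2].astype(np.float32)),cap.mean(0))
im=ctrl.get_image("top");Q=pts(im);np.save("top1.npy",Q);save("top1",im)
cv2.imwrite("pics/c2.png",cv2.resize(im["color"][140:300,110:510,::-1],None,fx=2,fy=2))
E
```

```text
clock: 7.02
eef_pos: [490.5, 138.7, 306.9]
tool_rot: [3.117, -0.001, 0.282]
force: [0.2, 0.2, 0.4]
width: -0.1
flap [557.14932305 407.25010267 233.02348261] [ 0.93931597  0.23697668 -0.24804751] yaw 0.24712944008367613 lean 0.2506642575503446
((516.9391479492188, 397.3484802246094), 45.21531295776367) [513.66729095 396.74444124 188.31531804]
```

View pics/c2.png

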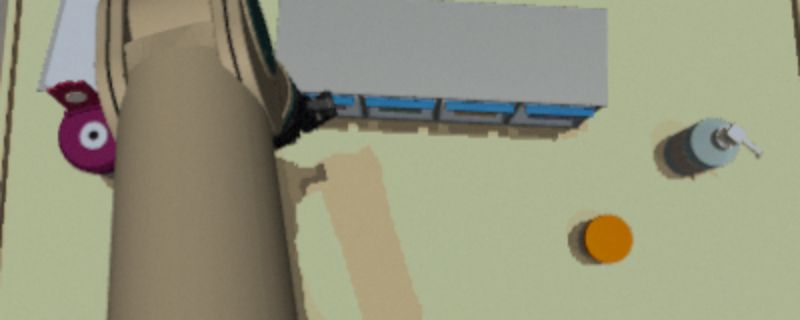

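```bash
python3 -m crank '[[[0.8,-0.9,0,0,0,0],[0.8,-0.9,0,0,0,0],[0.8,-0.9,0,0,0,0],[0.8,-0.9,0,0,0,0],[0.8,-0.9,0,0,0,0],[0.8,-0.9,0,0,0,0],[0.7,-0.9,0,0,0,0],[0.6,-0.9,0,0,0,0]]]'
python3 - <<'E'
from h import *
for n in("wrist","scene"):
    im=ctrl.get_image(n);save(n+"3",im)
cv2.imwrite("pics/c3.png",np.hstack([cv2.imread("pics/wrist3.png")[:,::1][::2,::2],cv2.resize(cv2.imread("pics/scene3.png")[60:200,300:524],(320,200))]))
s=ctrl.read_state();print(s["eef_pos"],s["tool_rot"])
E
```

```text
clock: 7.73
eef_pos: [622.8, 397.0, 317.2]
tool_rot: [3.115, -0.03, 0.264]
force: [0.4, -0.5, -0.4]
width: 0.5
[620.77227237 402.6749589  314.51690948] [ 3.1187243  -0.02760286  0.27116993]
```

View pics/c3.png

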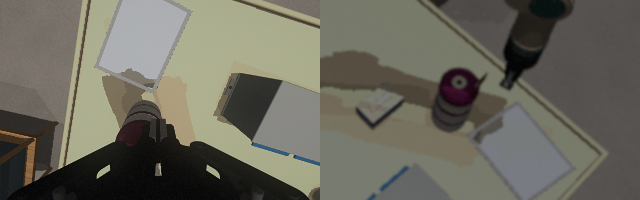

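```bash
python3 -m crank '[[[-0.12,-0.25,0.8,0,0,0.2],[-0.12,-0.25,0.8,0,0,0],[-0.12,-0.2,0.75,0,0,0],[0,0,0,0,0,0]]]'
```

```text
clock: 8.17
eef_pos: [609.8, 420.1, 239.3]
tool_rot: [3.118, -0.033, 0.25]
force: [-1.4, 0.5, -0.7]
width: -0.2
```

```bash
python3 -m crank '[[[-0.35,0,-0.1,0,0,0],[-0.35,0,-0.05,0,0,0],[-0.35,0,-0.05,0,0,0],[-0.3,0,0,0,0,0],[-0.25,0,0,0,0,0]]]'
```

```text
clock: 8.58
eef_pos: [566.0, 403.6, 244.9]
tool_rot: [3.114, -0.036, 0.246]
force: [0.3, -0.1, -1.0]
width: 0.1
```

```bash
python3 -m crank '[[[-0.4,-0.05,0,0,0,0],[-0.4,-0.05,0.1,0,0,0],[-0.4,-0.05,0.2,0,0,0],[-0.35,0,0.35,0,0,0]]]'
python3 - <<'E'
from h import *
im=ctrl.get_image("scene");save("scene4",im)
cv2.imwrite("pics/c4.png",cv2.resize(im["color"][60:200,330:490,::-1],None,fx=4,fy=4,interpolation=2))
E
```

```text
clock: 8.92
eef_pos: [525.3, 394.3, 230.2]
tool_rot: [3.117, -0.05, 0.241]
force: [0.6, 0.1, 0.3]
width: 0.1
```

View pics/c4.png

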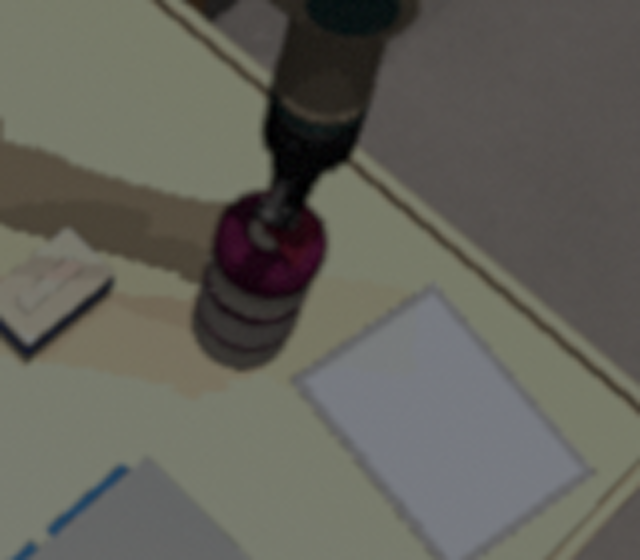

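```bash
python3 -m crank '[[[-0.3,0,0.3,0,0,0],[-0.2,0,0.35,0,0,0],[-0.1,0,0.35,0,0,0],[0,0,0.3,0,0,0]]]'
```

```text
clock: 9.3
eef_pos: [509.6, 387.8, 193.0]
tool_rot: [3.118, -0.052, 0.24]
force: [-11.2, -4.5, 43.8]
width: 0.1
```

```bash
python3 -m crank '[[[0,0,-0.2,0,0,0],[0,0,-0.6,0,0,0],[0,0,-1,0,0,0],[0,0,-1,0,0,0],[0,0,-1,0,0,0],[1,0.3,-0.6,0,0,0],[1,0.3,-0.3,0,0,0],[1,0.3,0,0,0,0],[1,0.3,0,0,0,0],[1,0.3,0,0,0,0]]]'
python3 - <<'E'
from h import *
im=ctrl.get_image("top");save("top5",im);P=pts(im).reshape(-1,3)
im2=ctrl.get_image("scene");save("scene5",im2)
cv2.imwrite("pics/c5.png",np.vstack([cv2.resize(im["color"][140:300,110:510,::-1],(800,320)),cv2.resize(im2["color"][90:230,260:500,::-1],(480,280)).copy() if 0 else cv2.copyMakeBorder(cv2.resize(im2["color"][90:230,260:500,::-1],(480,280)),0,0,0,320,0)]))
x,y,z=P.T
c=(x>420)&(x<640)&(y>320)&(y<480)&(z>183)&(z<275);q=P[c];print(len(q),q.min(0),q.max(0))
d=(q[:,0]-547)*.969+(q[:,1]-405)*.245;l=-(q[:,0]-547)*.245+(q[:,1]-405)*.969
for a in range(-80,20,8):
    k=(abs(l)<15)&(abs(d-a)<4);print(a,k.sum(),np.median(q[k,2]).round(1) if k.any() else "")
for r in ctrl.search_frame("canister",im)[:2]:print(r)
for y0 in(-225,-189,-150,-80,20,90,126,165): 
    k=P[(abs(y-y0)<8)&(x>440)&(x<600)&(z>140)&(z<158)];print(y0,len(k),np.percentile(k[:,0],5).round() if len(k) else "", P[(abs(y-y0)<8)&(x>440)&(x<600)&(z>40)&(z<158)][:,0].min().round())
E
```

```text
clock: 10.13
eef_pos: [662.7, 382.3, 360.4]
tool_rot: [3.123, -0.061, 0.247]
force: [0.9, 0.5, -0.3]
width: -0.3
1018 [470.23101322 350.61129547 183.05552477] [561.43561674 442.87915055 198.60239416]
-80 4 183.9
-72 44 188.1
-64 42 193.0
-56 39 194.3
-48 36 193.6
-40 38 193.7
-32 37 193.4
-24 41 193.7
-16 34 194.1
-8 39 193.5
0 31 193.8
8 33 187.9
16 3 184.3
{'extent': [168.9, 212.1, 57.9, 44.1], 'conf': 0.8}
{'extent': [346.6, 196.8, 36.5, 13.4], 'conf': 0.4}
-225 37 539.0 539.0
-189 31 542.0 542.0
-150 22 545.0 545.0
-80 31 548.0 548.0
20 30 554.0 554.0
90 32 558.0 558.0
126 30 561.0 561.0
165 23 562.0 561.0
```

View pics/c5.png

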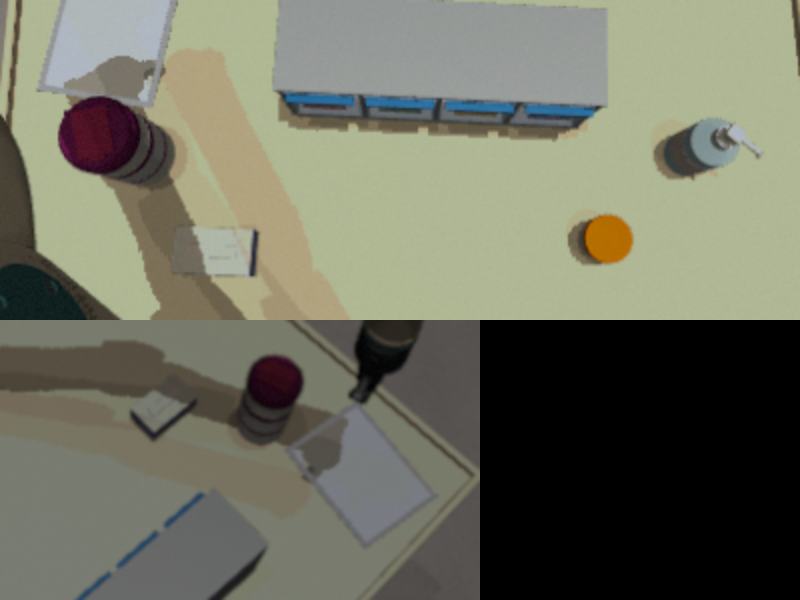

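The picture shows the four bin lips in one straight line (crop row about 105), the flap flat on the cap at (100, 135), and the arm clear of everything.

```bash
python3 -m crank '[[[0,0,0,0,0,0],[0,0,0,0,0,0],[0,0,0,0,0,0]]]'; python3 -c "
from cell import ctrl
print(ctrl.finish_job())"
```

```text
clock: 10.53
eef_pos: [662.7, 380.1, 357.5]
tool_rot: [3.121, -0.057, 0.243]
force: [-0.6, -0.2, 0.3]
width: -0.2
the job is handed in; nothing more can be done
None
```

I pushed the blue and red bins home with the closed fingertips at about 0.1 m/s, until each met its stop at 11–14 N. I then pushed the canister flap over from behind, pressed it shut, and handed the job in at about 10.5 s. `finish_job` gives no verdict, so the result rests on these last checks:

- **Bins:** in the top camera's depth image all four lips lie on one straight line to within about 1–2 mm. That line includes the yellow and green bins, which were shut from the start.
- **Flap:** it lies flat, at 193–194 mm along its whole length. The final press reached about 44 N at the fingertips, more than I intended. The 40 N limit is stated for the arm and gripper body, so I don't expect it to count.
- **Canister:** it is upright, and its cap is within a few millimetres of where it started.
- **Other items:** the bottle, carton and cup look unmoved in the pictures, but I did not measure them again.
- **Robot:** it ended clear of everything, with a force reading near zero.

None of these checks failed or disagreed.

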